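# Size a dowel in the hole gauge

## Task

Size the dowel that stands by itself on the bench, outside the pen: step down the holes of the gauge, by feel, to the smallest one that it passes cleanly, making sure that the next smaller hole refuses it under a firm steady push of 10 to 20 N, foot well centred. Then lower it through its hole without dropping it and leave it standing there, foot on the wooden base. Never force it against the gauge (30 N is too much), and leave the other two dowels, the mallet and the glue alone.

Things in the scene. Friction and masses are not known exactly. Their poses are not given: they have to be found in the camera images.
- dowel_a: beech dowel, a plain round rod 130 mm long, somewhere between 15 and 22 mm thick (its size is not marked and not known beforehand: the gauge tells it; the three dowels differ), both ends sawn off flat and square, no chamfer; 15 to 40 g. It stands upright on its foot: either alone on the open bench (then it is the one to gauge) or with the other one inside the pen. Origin: centre of the foot, z axis up along the rod
- dowel_b: beech dowel, a plain round rod 130 mm long, somewhere between 15 and 22 mm thick (its size is not marked and not known beforehand: the gauge tells it; the three dowels differ), both ends sawn off flat and square, no chamfer; 15 to 40 g. It stands upright on its foot: either alone on the open bench (then it is the one to gauge) or with the other one inside the pen. Origin: centre of the foot, z axis up along the rod
- dowel_c: beech dowel, a plain round rod 130 mm long, somewhere between 15 and 22 mm thick (its size is not marked and not known beforehand: the gauge tells it; the three dowels differ), both ends sawn off flat and square, no chamfer; 15 to 40 g. It stands upright on its foot: either alone on the open bench (then it is the one to gauge) or with the other one inside the pen. Origin: centre of the foot, z axis up along the rod
- gauge: dowel gauge, fixed to the bench: a flat steel plate 62 x 210 mm, 10 mm thick, held level on two wooden end cheeks over a hardwood base 84 x 214 mm. Heights above the origin: top of the base 14 mm, underside of the plate 50 mm, top of the plate 60 mm. Open along both long sides. Origin: centre of the underside on the bench, z up, y along the row of holes, the smallest hole at the +y end. The gauge may stand turned any way round
- gauge_hole0 (a point): smallest through hole of the gauge, 13 mm wide, smaller than any of the dowels; point: centre of the hole at the top of the plate. Each dowel is 0.6 mm thinner than the hole of its size and 2.4 mm thicker than the next smaller hole
- gauge_hole1 (a point): second hole, 16 mm wide, 41 mm along the row from the first; point as for the first. A refused dowel stays with its foot on the top of the plate; in a hole larger than its own it has 3.6 mm or more of play from wall to wall
- gauge_hole2 (a point): third hole, 19 mm wide, 43 mm farther along; point as for the first. Holes and dowels have no lead-in: set down more than about 0.5 mm off centre, a dowel catches on the rim of its own hole and feels as if refused, so search about under light pressure until it drops in before judging
- gauge_hole3 (a point): largest hole, 22 mm wide, takes every one of the dowels, 45 mm farther along; point as for the first
- pen: pen of four wooden battens 18 mm high, fixed to the bench, 150 x 108 mm outside, 122 x 80 mm inside, no floor, with two of the dowels standing in it. Origin: its centre on the bench, x along the long side
- mallet: joiner's wooden mallet lying on the bench, head 58 x 115 x 70 mm; origin under the middle of the head. Leave alone
- glue: white glue bottle, 56 mm wide, 150 mm high; origin under its middle. Leave alone
Things that resemble listed ones, but are neither listed nor needed, are in the scene too. What is shaped like the dowel_b but pink is not meant.

How it is judged:
By the outcome, as a careful person would: the job done as asked, in the order asked, and still so for the second after the job is handed in, with the robot touching nothing.
It also fails if it takes over 72 s, if anything falls off the work surface, if the arm or the gripper's body presses on something with over 40 N, if the wrist force passes 120 N, or if a joint passes its speed limit or range.

## Robot

A 7-joint arm with a two-finger parallel gripper is mounted at the origin on the work surface. World frame = base frame: x ahead of the robot, y to its left, z up, the work surface at z = 0. Lengths are in m, angles in rad, forces in N, time in s.
With the tool pointing down it reaches from about 0.35 to 0.775 m from the base axis. Payload 3.1 kg.
Tool frame: the origin (TCP) lies at the very end of the fingers, on their centre line; the grasp point (between the pads) lies 19 mm behind it (grasp_offset is the distance from the TCP to the grasp point, in m); z points along the fingers, y is the line along which they close (so a half turn about z gives the same grasp; the last joint's range is limited). The gripper opens to 85 mm and grips with 20 to 120 N. Pads are 22 mm wide; open, the fingers measure 114 mm over their backs; the gripper's body (76 mm by 85 mm) begins 54 mm behind the grasp point. The pads swing forward as they close: fully open they stand 13 mm farther back than shut.
Start: joints at [-1.311, 0.311, 0.014, 1.512, -0.004, 1.319, -0.027], TCP at [0.163, 0.525, 0.207] pointing down, gripper open.
Joint ranges: [-2.7, 2.7], [-0.3, 1.91], [-1.27, 1.3], [0.12, 2.57], [-1.44, 4.58], [0.2, 2.03], [-3.05, 3.05]. Speed limits (rad/s): [2.79, 2.79, 3.14, 3.14, 3.14, 3.14, 3.14].

## Interface

Orientations are given as a unit quaternion [w, x, y, z].
In Python, from bench import * gives the robot as it stands. The module is installed in compiled form; this text tells all that it offers.
- The arm moves only by the tool arm_command, never from a script. Its argument "rows" is a list that holds one entry, the list of rows, each a list of 7 numbers: the opening in per cent of the stroke, from 0 (shut) to 100 (fully open), then the shift along the tool's x, y, z in cm, then the turn, a rotation vector about the tool's x, y, z in rad. In form: [[[fingers, tx, ty, tz, rx, ry, rz], ...]]. A call has 1 to 8 rows; each row is the pose to reach, as a shift and turn from the pose commanded when the call began, along the tool's axes at that moment; what a row does not reach only later rows make up. A row lasts 1/10 s, in which the tool goes at most 50 mm and 8.59 degrees, less where a joint would pass 70% of its speed; a pose out of reach is approached as far as the arm can. A call with a gripper value outside its range is refused whole. The fingers move at their own pace and stop on an object; "grip_force" is the grip in N (left out, the last holds). Time passes only in rows, so rows that repeat a pose let the fingers close. It gives the time, the measured TCP pose, the force, the opening and the grip force at its end, in the units of the state.
- read_state(): the state, without advancing time (a new reading comes with each control period).
- read_camera(name): name is "scene" or "side" or "wrist"; returns a dict with "pixels" (400x640x3 uint8, blue, green, red), "fx", "fy", "cx", "cy" (pixels), "R" (3x3) and "t" (3): a world point X has camera coordinates R X + t; the wrist camera has in their place "T_tool_cam" (4x4, takes a point from camera to tool coordinates, whose origin is the TCP and whose axes are the flange's). Camera axes: x right, y down, z forward; pixel columns grow to the right and rows downward; lengths in m; the calibration is good to about 2 mm. The wrist camera is an equidistant fisheye: a pixel r from the principal point sees the ray r / f radians off the axis. A picture is of the moment at which its call begins: read the wrist's pose just before it. There is no depth.
- job_done(): hands the job in; it is judged then, once.
The state is a dict: "clock": time; "qpos": joint angles; "qd": joint speeds; "effort": joint torques, N m; "eef_pos": TCP position; "tcp_rot": TCP orientation; "force": force on the tool from outside, world axes, zero at the start; "torque": the same for the moment, N m; "opening": finger opening in m; "finger_force": force on a finger pad.
Only numpy, scipy, OpenCV 4.12 (cv2) and the standard library are available. Lean on these libraries where they do the work, as an engineer would, in place of code of your own. Each camera call takes 0.05 s, during which the arm holds its last target. There are 200 camera calls.

## Working session

There is one attempt and no reset: what is moved stays moved. The work goes in short steps, Python scripts to look and compute and a tool call to move; the robot and the scene stay as the last step left them, time stands still between calls to the robot, and variables do not carry over. Pictures are saved under pics/ and viewed, at most 11 in all, crops included, and the job is handed in when it is done.

Besides the shell and the picture viewer there is one more tool, called after "Request:" as name(argument=value, ...) on one line, values as JSON. arm_command: Moves the arm, as the interface text tells. Its arguments: {"type":"object","properties":{"rows":{"type":"array","items":{"type":"array","items":{"type":"array","items":{"type":"number"}}}},"grip_force":{"type":"number"}},"required":["rows"]}

```bash
mkdir -p pics; python3 - <<'E'
from bench import *
import cv2,pickle
s=read_state();print({k:(v if not hasattr(v,'round') else v) for k,v in s.items()})
d={}
for n in("scene","side","wrist"):
    c=read_camera(n);d[n]=c;cv2.imwrite(f"pics/{n}0.png",c["pixels"]);print(n,{k:v for k,v in c.items() if k!="pixels"})
d["state"]=s
pickle.dump(d,open("c0.pkl","wb"))
E
```

```text
{'clock': 0.0, 'qpos': array([-1.31070429,  0.31173489,  0.01397985,  1.51305603, -0.00437173,
        1.31923713, -0.02719316]), 'qd': array([-0.00118318, -0.0014724 ,  0.00073996, -0.00091221, -0.00022278,
        0.00121246, -0.0006894 ]), 'effort': array([ 4.63306042e-04, -3.79925466e+01,  1.46331838e-01, -2.30590403e+01,
        1.22751138e-02,  1.37791739e-02,  3.11900330e-06]), 'eef_pos': array([0.16323472, 0.5243797 , 0.20621652]), 'tcp_rot': array([-1.20427233e-04,  1.50273375e-01,  9.88643751e-01, -1.19652599e-03]), 'force': array([ 0.67370349,  0.51058647, -0.23949921]), 'torque': array([-0.02349505, -0.03121387, -0.03048437]), 'finger_force': 0.0, 'opening': 0.08532195505829238}
scene {'fx': 432.710742862463, 'fy': 432.710742862463, 'cx': 323.77249811524734, 'cy': 209.66593562290575, 'R': array([[-0.63376433,  0.77352511, -0.00129792],
       [ 0.49122802,  0.40117549, -0.77314505],
       [-0.59752641, -0.49062933, -0.63422792]]), 't': array([ 0.33765605, -0.21414587,  1.48402654])}
side {'fx': 478.47259853431615, 'fy': 478.47259853431615, 'cx': 316.27997156615845, 'cy': 201.8194630015785, 'R': array([[ 0.84350323, -0.53700037,  0.01152825],
       [-0.25051991, -0.41231292, -0.87592113],
       [ 0.47512322,  0.73595425, -0.48231656]]), 't': array([-0.4755644 ,  0.23484269,  0.93446671])}
wrist {'fx': 309.70691628693146, 'fy': 309.70691628693146, 'cx': 318.4460833091642, 'cy': 196.93662483459147, 'T_tool_cam': array([[-1.57449113e-03, -9.53025233e-01, -3.02886821e-01,
         7.75405621e-02],
       [ 9.99998164e-01, -1.16978455e-03, -1.51757690e-03,
         1.19347332e-04],
       [ 1.09197676e-03, -3.02888655e-01,  9.53025325e-01,
        -1.66516583e-01],
       [ 0.00000000e+00,  0.00000000e+00,  0.00000000e+00,
         1.00000000e+00]])}
```

View pics/scene0.png

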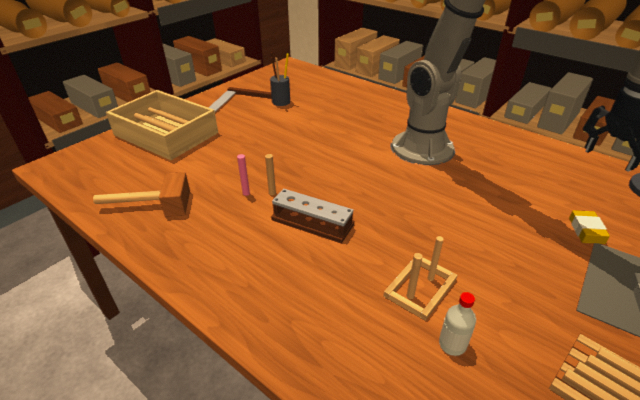

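View pics/side0.png

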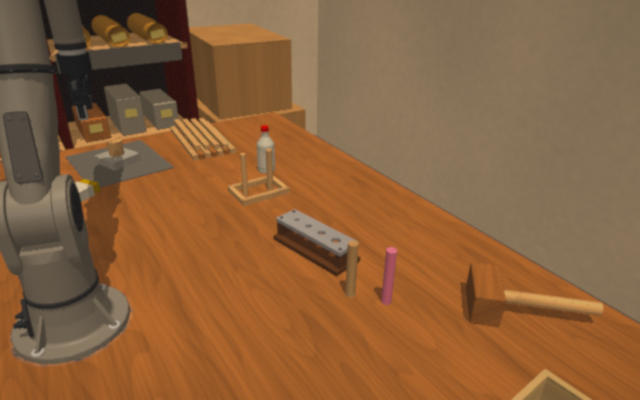

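View pics/wrist0.png

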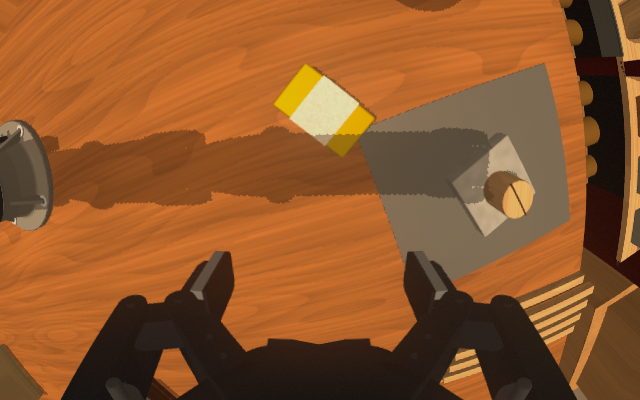

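The scene view shows the free beech dowel at (270,156–195), the gauge at (275–353,190–240) and the pink decoy at (243,155–195). In the side view the dowel is at (351,241–297) and the plate at (278–357,212–255). The scene view has the pen and the bottle well away from these.

```bash
cat > h.py <<'E'
import numpy as np,cv2,pickle
def ray(c,u,v,z):
    d=c["R"].T@np.array([(u-c["cx"])/c["fx"],(v-c["cy"])/c["fy"],1]);o=-c["R"].T@c["t"]
    return o+d*(z-o[2])/d[2]
def proj(c,X):
    p=c["R"]@np.asarray(X,float)+c["t"];return np.array([c["cx"]+c["fx"]*p[0]/p[2],c["cy"]+c["fy"]*p[1]/p[2]])
def wproj(c,T,X):  # T: world<-tool 4x4
    p=np.linalg.inv(T@c["T_tool_cam"])@np.r_[X,1];r=np.hypot(*p[:2]);a=np.arctan2(r,p[2])*c["fx"]
    return np.array([c["cx"]+a*p[0]/r,c["cy"]+a*p[1]/r])
def wray(c,T,u,v,z):
    x,y=u-c["cx"],v-c["cy"];r=np.hypot(x,y);a=r/c["fx"];M=T@c["T_tool_cam"]
    d=M[:3,:3]@np.array([np.sin(a)*x/r,np.sin(a)*y/r,np.cos(a)]);o=M[:3,3];return o+d*(z-o[2])/d[2]
def tool(s):
    from scipy.spatial.transform import Rotation as Ro
    q=s["tcp_rot"];T=np.eye(4);T[:3,:3]=Ro.from_quat(np.r_[q[1:],q[0]]).as_matrix();T[:3,3]=s["eef_pos"];return T
E
python3 - <<'E'
from h import *
d=pickle.load(open("c0.pkl","rb"))
a=d["scene"]["pixels"][145:245,230:360];b=d["side"]["pixels"][205:305,270:400]
f=lambda x:cv2.resize(x,None,fx=6,fy=6,interpolation=cv2.INTER_CUBIC)[:, :780]
cv2.imwrite("pics/z1.png",np.vstack([cv2.resize(f(a),(390*2*1,300*2))])[:600]);cv2.imwrite("pics/z2.png",f(b))
S,D=d["scene"],d["side"]
print("dowel foot",ray(S,271,195,0),ray(D,351,296,0),"top",ray(S,270,156,.13),ray(D,352.5,243,.13))
print("pink",ray(S,247,195,0),ray(D,387,302,0))
E
```

```text
dowel foot [ 0.52047588 -0.21137654  0.        ] [ 0.50896625 -0.22290868  0.        ] top [ 0.51001347 -0.2112972   0.13      ] [ 0.51022904 -0.21600565  0.13      ]
pink [ 0.56527893 -0.26624938  0.        ] [ 0.56158651 -0.27783488  0.        ]
```

View pics/z1.png

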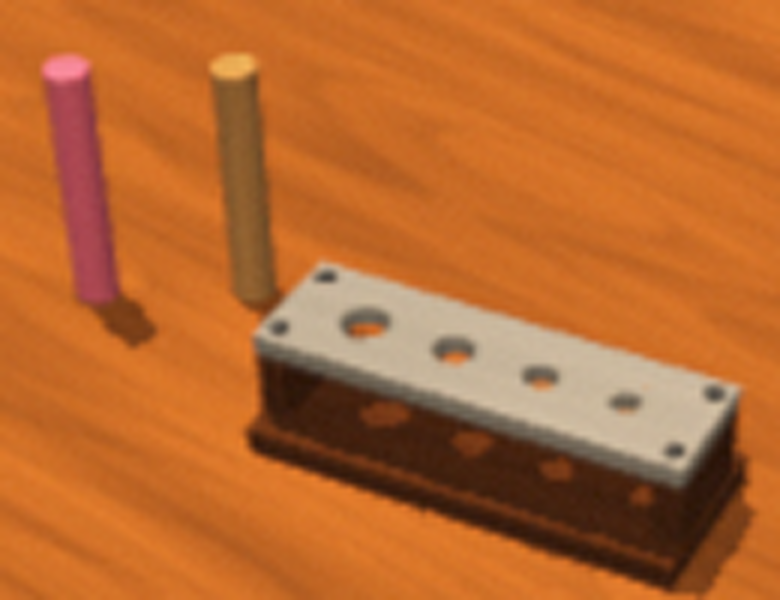

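View pics/z2.png

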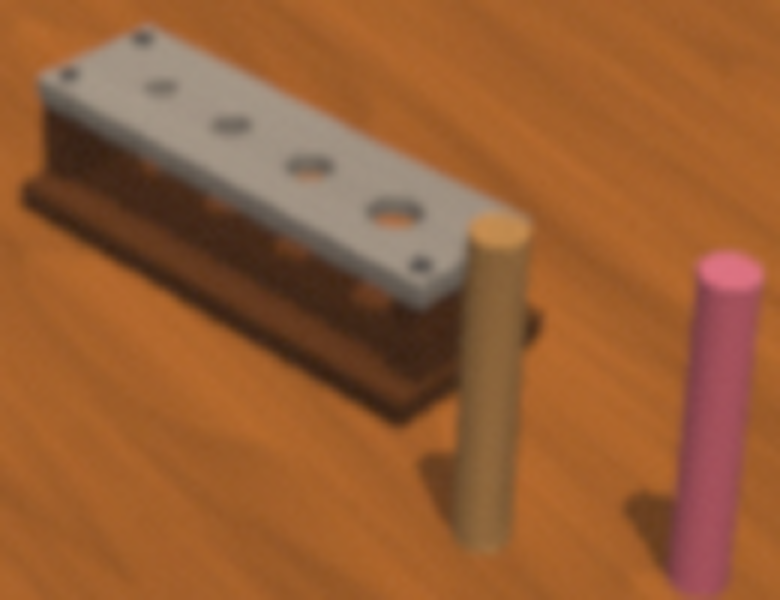

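Both crops are clear. The scene crop has the dowel top at (234,66) and foot at (252,296), with holes at (365,323), (453,350), (540,377) and (626,402), largest to smallest. The side crop has the dowel top at (499,232) and foot at (483,543), with holes at (395,212), (309,166), (231,125) and (160,87).

```bash
python3 - <<'E'
from h import *
from scipy.optimize import least_squares
d=pickle.load(open("c0.pkl","rb"));S,D=d["scene"],d["side"]
a=lambda p:(230+(p[0]+.5)/6-.5,145+(p[1]+.5)/6-.5); b=lambda p:(270+(p[0]+.5)/6-.5,205+(p[1]+.5)/6-.5)
dow=least_squares(lambda q:np.r_[proj(S,[*q,.13])-a((234,66)),proj(S,[*q,0])-a((252,296)),proj(D,[*q,.13])-b((499,232)),proj(D,[*q,0])-b((483,543))],[.51,-.21])
print("dowel",dow.x,dow.fun.round(2))
HS=[(626,402),(540,377),(453,350),(365,323)];HD=[(160,87),(231,125),(309,166),(395,212)]
CS=[(320,263),(257,337),(738,387),(683,474)];CD=[(530,215),(415,295),(150,25),(42,78)]
for p in HS:print(ray(S,*a(p),.06).round(4))
for p in HD:print(ray(D,*b(p),.06).round(4))
yh=np.array([0,.041,.084,.129])
def f(q):
    u=np.array([np.cos(q[2]),np.sin(q[2])]);r=[]
    for k in range(4):
        X=[*(q[:2]+u*yh[k]),.06];r+=[proj(S,X)-a(HS[k]),proj(D,X)-b(HD[k])]
    return np.concatenate(r)
h=least_squares(f,[.48,-.03,-1]);print("hole0",h.x,h.fun.round(2));u=np.array([np.cos(h.x[2]),np.sin(h.x[2])])
for k in range(4):print(k,(h.x[:2]+u*yh[k]).round(4))
s=d["state"];T=tool(s);print(T.round(3))
E
```

```text
dowel [ 0.51066638 -0.21716923] [-0.25 -0.2   0.36 -1.22  0.27 -0.04 -0.03 -0.86]
[0.5207 0.0242 0.06  ]
[ 0.531  -0.0155  0.06  ]
[ 0.5408 -0.0576  0.06  ]
[ 0.5512 -0.101   0.06  ]
[0.52   0.0237 0.06  ]
[ 0.5293 -0.0164  0.06  ]
[ 0.5393 -0.0582  0.06  ]
[ 0.5495 -0.1025  0.06  ]
hole0 [ 0.52039342  0.02389302 -1.33670481] [-0.03 -0.11  0.1  -0.07  0.15 -0.28  0.13 -0.15  0.17 -0.21  0.14 -0.14
  0.07 -0.23  0.08 -0.29]
0 [0.5204 0.0239]
1 [ 0.5299 -0.016 ]
2 [ 0.5399 -0.0578]
3 [ 0.5503 -0.1016]
[[-0.955  0.297 -0.001  0.163]
 [ 0.297  0.955 -0.002  0.524]
 [-0.    -0.002 -1.     0.206]
 [ 0.     0.     0.     1.   ]]
```

Request:
arm_command(rows=[[[100,-3.4,-2.9,-0.4,0,0,0.13],[100,-6.8,-5.8,-0.8,0,0,0.26],[80,-10.2,-8.7,-1.2,0,0,0.39],[60,-13.6,-11.6,-1.6,0,0,0.52],[60,-17,-14.5,-2,0,0,0.65],[60,-20.4,-17.4,-2.4,0,0,0.78],[60,-23.8,-20.3,-2.8,0,0,0.91],[60,-27.2,-23.2,-3,0,0,1.035]]], grip_force=40)

```text
clock: 0.95
eef_pos: [0.3549, 0.2212, 0.2376]
tcp_rot: [-0.0, 0.622, 0.783, 0.0]
force: [1.2, 0.6, -0.3]
opening: 0.0513
finger_force: 0.0
```

```bash
cat >> h.py <<'E'
def rel(s,P):  # shift in cm along tool axes to world TCP P; and yaw error to row axes
    T=tool(s);yaw=-1.33670481
    y=T[:3,1];return (T[:3,:3].T@(np.array(P)-T[:3,3])*100).round(2), round(float(np.arctan2(y[1],y[0])-(yaw+np.pi/2)),4),T[:3,2].round(4)
E
python3 -c "
from bench import *;from h import *
s=read_state();print(s['clock'],s['eef_pos'],s['force'],s['qpos'],s['opening'],rel(s,[.5107,-.2172,.235]))"
```

```text
0.95 [0.35486554 0.22116338 0.2375575 ] [ 1.23197758  0.62119474 -0.33766615] [-0.95862533  0.01278162  0.36742461  1.79174217 -0.00510153  1.33721576
 -0.36100193] 0.05131233264285049 (array([-46.23,   5.22,   0.23]), -0.005, array([ 4.e-04,  7.e-04, -1.e+00]))
```

Request:
arm_command(rows=[[[60,-4.8,0.55,0,0,0,-0.005],[60,-9.6,1.1,0,0,0,-0.005],[60,-14.4,1.65,0,0,0,-0.005],[60,-19.2,2.2,0,0,0,-0.005],[60,-24,2.7,0,0,0,-0.005],[60,-28.8,3.25,0,0,0,-0.005],[60,-33.6,3.8,0,0,0,-0.005],[60,-38.4,4.3,0,0,0,-0.005]]])

```text
clock: 1.75
eef_pos: [0.4855, -0.1421, 0.2373]
tcp_rot: [-0.0, 0.617, 0.787, 0.0]
force: [1.5, -0.6, -0.5]
opening: 0.0508
finger_force: 0.0
```

```bash
python3 -c "
from bench import *;from h import *
s=read_state();c=read_camera('wrist');cv2.imwrite('pics/w1.png',c['pixels']);T=tool(s)
print(s['clock'],s['eef_pos'],s['force'],s['qpos'],rel(s,[.5107,-.2172,.235]))
for P in([.5107,-.2172,.13],[.5107,-.2172,0],[.5503,-.1016,.06],[.5399,-.0578,.06]):print(wproj(c,T,P))"
```

```text
1.75 [ 0.48547595 -0.14211692  0.23725052] [ 1.52444095 -0.58335892 -0.52783994] [-0.3917131   0.24994609  0.80268892  1.59690038 -0.18321167  1.37232012
  0.67184888] (array([-7.89,  0.66,  0.22]), 0.0061, array([ 4.e-04,  6.e-04, -1.e+00]))
[325.31520192 262.28560139]
[323.39658597 216.00200818]
[382.51022877 149.99373262]
[384.06365739 110.44295181]
```

View pics/w1.png

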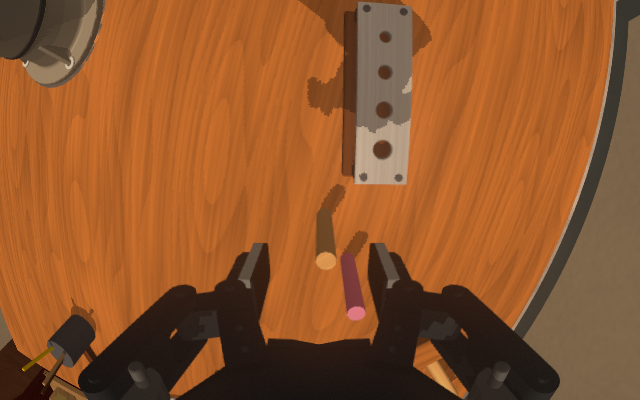

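The wrist view confirms the fit: dowel top at (326,261), hole 3 at (382,149) and hole 2 at (384,110), all within about 1 px of prediction. Pink is at (356,313), clear of the fingers.

Request:
arm_command(rows=[[[60,-4,0.35,0,0,0,0.006],[60,-7.9,0.65,0,0,0,0.006],[60,-7.9,0.65,4,0,0,0.006],[60,-7.9,0.65,8,0,0,0.006],[60,-7.9,0.65,12,0,0,0.006],[60,-7.9,0.65,15,0,0,0.006],[60,-7.9,0.65,16.4,0,0,0.006],[60,-7.9,0.65,16.4,0,0,0.006]]])

```text
clock: 2.6
eef_pos: [0.5086, -0.2147, 0.0714]
tcp_rot: [-0.002, 0.62, 0.785, -0.001]
force: [0.3, 0.1, 1.0]
opening: 0.0511
finger_force: 0.0
```

Request:
arm_command(rows=[[[30,0,0,0,0,0,0],[20,0,0,0,0,0,0],[10,0,0,0,0,0,0],[0,0,0,0,0,0,0],[0,0,0,0,0,0,0],[0,0,0,0,0,0,0],[0,0,0,0,0,0,0]]], grip_force=50)

```text
clock: 3.3
eef_pos: [0.5118, -0.2169, 0.0755]
tcp_rot: [0.002, 0.62, 0.785, 0.001]
force: [-0.5, 0.2, 5.8]
opening: 0.0203
finger_force: 49.2
```

```bash
python3 -c "
from bench import *;from h import *
s=read_state();print(s['clock'],s['eef_pos'],s['force'],s['torque'],s['opening'],s['finger_force'],rel(s,[.5107,-.2172,.073]))"
```

```text
3.3 [ 0.5118254  -0.21690498  0.07550031] [-0.51730193  0.24855815  5.79658225] [ 0.00529839  0.08897365 -0.00741717] 0.020322101251963997 49.182077050209045 (array([-0.  , -0.12,  0.25]), -0.0009, array([ 0.0042, -0.0014, -1.    ]))
```

Request:
arm_command(rows=[[[0,0,0,-2,0,0,0],[0,0,0,-5,0,0,0],[0,0,0,-8,0,0,0],[0,0,0,-9,0,0,0],[0,0,0,-9,0,0,0]]])

```text
clock: 3.8
eef_pos: [0.5112, -0.2166, 0.165]
tcp_rot: [0.002, 0.62, 0.785, 0.001]
force: [0.2, 0.8, -0.5]
opening: 0.0204
finger_force: 48.9
```

```bash
python3 -c "
from bench import *;from h import *
s=read_state();print(s['clock'],s['eef_pos'],s['force'],s['torque'],s['opening'],s['finger_force'],rel(s,[.5503,-.1016,.165]))"
```

```text
3.8 [ 0.51124227 -0.21660157  0.16499151] [ 0.2008217   0.83514914 -0.4540582 ] [0.02388216 0.00749756 0.00051934] 0.0204199379249066 48.94954741001129 (array([10.29,  6.46,  0.  ]), -0.0009, array([ 0.0038, -0.001 , -1.    ]))
```

Request:
arm_command(rows=[[[0,3,1.9,0,0.0035,0.002,0],[0,6.5,4.1,0,0.0035,0.002,0],[0,9.5,5.9,0,0.0035,0.002,0],[0,10.3,6.45,0,0.0035,0.002,0],[0,10.3,6.45,0,0.0035,0.002,0],[0,10.3,6.45,0,0.0035,0.002,0]]])

```text
clock: 4.4
eef_pos: [0.5479, -0.1025, 0.1624]
tcp_rot: [-0.002, 0.621, 0.784, -0.002]
force: [0.4, -0.8, -0.6]
opening: 0.0197
finger_force: 49.0
```

```bash
python3 - <<'E'
from bench import *;from h import *
s=read_state();T=tool(s);print(s['clock'],s['eef_pos'],s['force'],s['torque'],s['opening'],rel(s,[.5503,-.1016,.165]))
C={n:read_camera(n) for n in('scene','side')}
pickle.dump((s,C),open('c1.pkl','wb'))
out=[]
P=np.r_[s['eef_pos'][:2],.0895]
for n,c in C.items():
    u,v=proj(c,P).round().astype(int);print(n,proj(c,P),u,v)
    out.append(cv2.resize(c['pixels'][v-45:v+30,u-25:u+24],None,fx=8,fy=8,interpolation=cv2.INTER_CUBIC))
cv2.imwrite('pics/z3.png',np.hstack(out))
E
```

```text
4.4 [ 0.5478849  -0.10245182  0.16238656] [ 0.4008749  -0.77202901 -0.58032978] [-0.09313542 -0.01951296 -0.01199496] 0.01965579591168813 (array([ 0.03,  0.25, -0.26]), -0.0026, array([-6.1e-03, -3.0e-04, -1.0e+00]))
scene [290.31183364 188.85829665] 290 189
side [335.2313627  229.13231584] 335 229
```

View pics/z3.png

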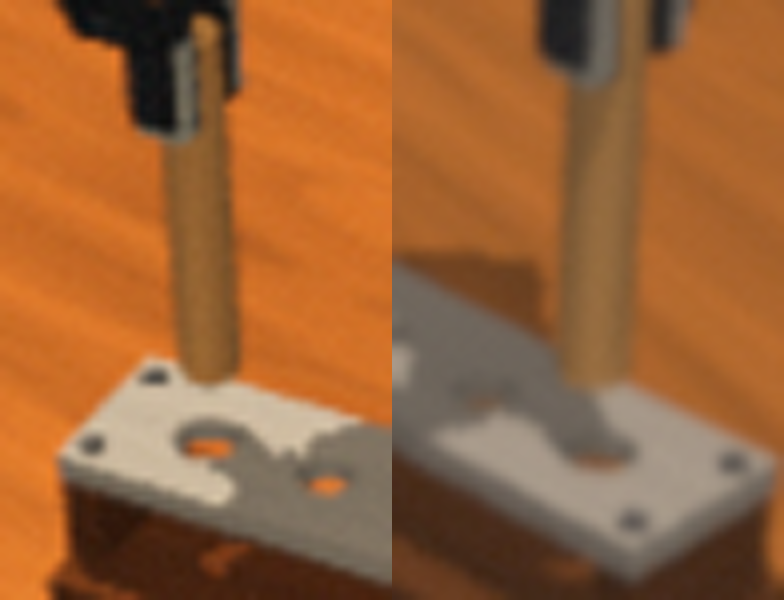

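```bash
python3 - <<'E'
from bench import *;from h import *
from scipy.optimize import least_squares
s0,C=pickle.load(open('c1.pkl','rb'))
m={'scene':(290.94,189.3),'side':(335.06,230.2)}
r=least_squares(lambda X:np.r_[proj(C['scene'],X)-m['scene'],proj(C['side'],X)-m['side']],[.55,-.1,.09]);print(r.x,r.fun)
for i in range(2):
    s=read_state();print(s['clock'],s['eef_pos'].round(4),s['force'],s['torque'],rel(s,[.5503,-.1016,.165]));read_camera('wrist')
E
```

```text
[ 0.54677682 -0.10247227  0.08716757] [-0.30678517  0.06683749 -0.26129215 -0.04757283]
4.5 [ 0.548  -0.1035  0.163 ] [ 0.7005675  -0.36855747  0.10222276] [-0.01733376 -0.00203197 -0.04326752] (array([ 0.13,  0.27, -0.2 ]), -0.005, array([-4.8e-03, -2.0e-04, -1.0e+00]))
4.55 [ 0.5482 -0.1033  0.1632] [ 0.02575388  0.13086257 -0.31804768] [-0.02287623 -0.03832847  0.02686554] (array([ 0.12,  0.24, -0.18]), -0.005, array([-4.3e-03,  2.0e-04, -1.0e+00]))
```

The picture shows the dowel held upright, its foot hovering slightly off hole 3 (scene crop foot (211,366), hole (210,440)). I'll correct that and descend close.

Request:
arm_command(rows=[[[0,0.1,0.27,0.5,-0.002,0,-0.004],[0,0.1,0.27,1.2,-0.002,0,-0.004],[0,0.1,0.27,1.9,-0.002,0,-0.004],[0,0.1,0.27,2.3,-0.002,0,-0.004],[0,0.1,0.27,2.3,-0.002,0,-0.004],[0,0.1,0.27,2.3,-0.002,0,-0.004],[0,0.1,0.27,2.3,-0.002,0,-0.004]]])

```text
clock: 5.3
eef_pos: [0.5517, -0.0993, 0.1406]
tcp_rot: [-0.001, 0.619, 0.786, 0.0]
force: [-0.2, 0.4, -0.1]
opening: 0.0199
finger_force: 49.0
```

```bash
cat > f.py <<'E'
from bench import *;from h import *
import sys
# measured dowel foot position from settled tool pose and both cameras' silhouettes are too coarse: print pose only
s=read_state();T=tool(s);P=[float(x) for x in sys.argv[1:4]]
foot=T[:3,3]+T[:3,2]*.0755
print(s['clock'],s['eef_pos'].round(4),'foot',foot.round(4),s['force'].round(2),s['torque'].round(3),s['opening'],rel(s,P))
E
python3 f.py .5503 -.1016 .1385
```

```text
5.3 [ 0.5517 -0.0993  0.1406] foot [ 0.5516 -0.0992  0.0651] [-0.15  0.45 -0.08] [-0.018 -0.002  0.022] 0.01991273750928159 (array([-0.19, -0.19,  0.21]), 0.003, array([-0.0013,  0.0015, -1.    ]))
```

Request:
arm_command(rows=[[[0,-0.15,-0.15,0,0,0,0.003],[0,-0.15,-0.15,0,0,0,0.003],[0,-0.15,-0.15,0,0,0,0.003],[0,-0.15,-0.15,0,0,0,0.003],[0,-0.15,-0.15,0,0,0,0.003]]])

```text
clock: 5.8
eef_pos: [0.5504, -0.1009, 0.1403]
tcp_rot: [-0.001, 0.62, 0.785, 0.0]
force: [0.1, -0.7, 0.2]
opening: 0.0204
finger_force: 49.0
```

```bash
python3 f.py .5503 -.1016 .1385; python3 - <<'E'
from bench import *;from h import *
s=read_state();T=tool(s)
C={n:read_camera(n) for n in('scene','side','wrist')}
pickle.dump((s,C),open('c2.pkl','wb'))
out=[]
P=T[:3,3]+T[:3,2]*.0755
for n in('scene','side'):
    c=C[n];u,v=proj(c,P).round().astype(int);print(n,proj(c,P),u,v,proj(c,[.5503,-.1016,.06]))
    out.append(cv2.resize(c['pixels'][v-30:v+30,u-20:u+20],None,fx=10,fy=10,interpolation=cv2.INTER_CUBIC))
cv2.imwrite('pics/z4.png',np.hstack(out))
print(read_state()['eef_pos'])
E
```

```text
5.8 [ 0.5504 -0.1009  0.1403] foot [ 0.5502 -0.1008  0.0648] [ 0.05 -0.68  0.2 ] [ 0.037 -0.007  0.037] 0.02044972852351336 (array([-0.06, -0.02,  0.18]), 0.0001, array([-0.0018,  0.0017, -1.    ]))
scene [290.63415125 196.87042295] 291 197 [290.48590606 198.18216752]
side [335.33630969 237.70583666] 335 238 [335.49674778 239.63295602]
[ 0.55033406 -0.10099921  0.14028816]
```

View pics/z4.png

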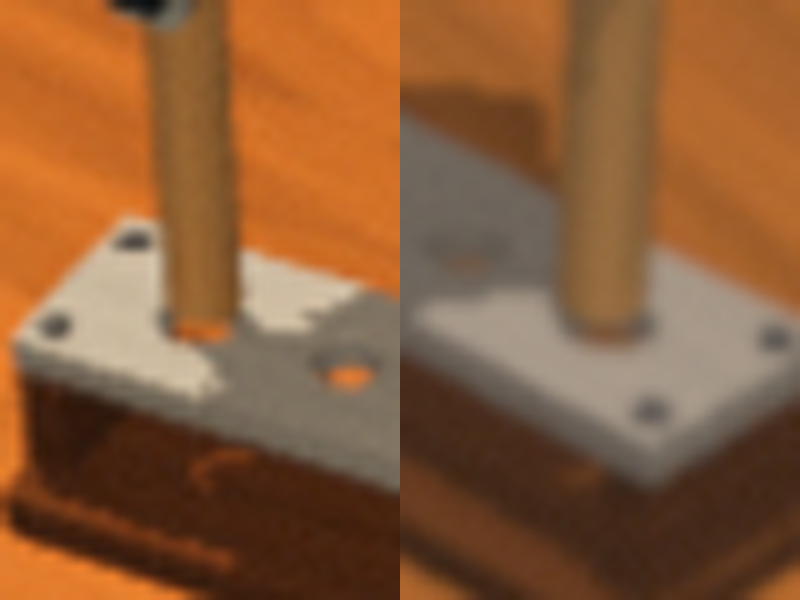

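The foot hovers about 5 mm over hole 3, roughly 0.7 mm off towards the smaller holes (scene foot x≈203, hole ≈199; side foot 608, hole ≈612).

Request:
arm_command(rows=[[[0,-0.07,0,0,0,0,0],[0,-0.07,0,0.2,0,0,0],[0,-0.07,0,0.4,0,0,0],[0,-0.07,0,0.55,0,0,0],[0,-0.07,0,0.7,0,0,0],[0,-0.07,0,0.7,0,0,0]]])

```text
clock: 6.55
eef_pos: [0.551, -0.1022, 0.1343]
tcp_rot: [-0.001, 0.62, 0.785, 0.0]
force: [0.6, -0.6, 0.6]
opening: 0.0201
finger_force: 48.9
```

```bash
python3 f.py .5503 -.1016 .1385
```

```text
6.55 [ 0.551  -0.1022  0.1343] foot [ 0.5509 -0.1021  0.0588] [ 0.65 -0.57  0.56] [-0.108 -0.021 -0.022] 0.02012716017008511 (array([ 0.08, -0.05, -0.42]), -0.0004, array([-3.0e-04,  1.4e-03, -1.0e+00]))
```

Request:
arm_command(rows=[[[0,0,0,0.15,0,0,0],[0,0,0,0.3,0,0,0],[0,0,0,0.3,0,0,0]]])

```text
clock: 6.85
eef_pos: [0.5506, -0.1019, 0.1298]
tcp_rot: [-0.001, 0.62, 0.785, -0.0]
force: [0.8, -1.1, -0.3]
opening: 0.0196
finger_force: 48.8
```

Request:
arm_command(rows=[[[0,0,0,0.15,0,0,0],[0,0,0,0.3,0,0,0],[0,0,0,0.3,0,0,0]]])

```text
clock: 7.15
eef_pos: [0.5505, -0.1018, 0.127]
tcp_rot: [-0.001, 0.62, 0.785, -0.0]
force: [1.0, -0.4, -2.1]
opening: 0.0202
finger_force: 48.8
```

```bash
python3 f.py .5503 -.1016 .1385
```

```text
7.15 [ 0.5505 -0.1018  0.127 ] foot [ 0.5504 -0.1017  0.0515] [ 1.   -0.43 -2.13] [-0.339 -0.396  0.028] 0.020216537168706063 (array([ 0.02, -0.02, -1.15]), -0.0001, array([-0.0018,  0.0014, -1.    ]))
```

Request:
arm_command(rows=[[[0,0,0.03,0.2,0,0,0],[0,0,0.03,0.5,0,0,0],[0,0,0.03,0.7,0,0,0],[0,0,0.03,0.7,0,0,0]]])

```text
clock: 7.55
eef_pos: [0.5506, -0.1017, 0.1198]
tcp_rot: [-0.001, 0.62, 0.785, -0.0]
force: [0.2, -1.0, -1.2]
opening: 0.02
finger_force: 48.9
```

```bash
python3 f.py .5503 -.1016 .1385
```

```text
7.55 [ 0.5506 -0.1017  0.1198] foot [ 0.5504 -0.1016  0.0443] [ 0.25 -0.98 -1.2 ] [-0.38  -0.385 -0.017] 0.01999108098202402 (array([ 0.02, -0.03, -1.87]), -0.0001, array([-0.0023,  0.0014, -1.    ]))
```

Request:
arm_command(rows=[[[0,0.1,0,0,0,0,0],[0,0.2,0,0,0,0,0],[0,0.2,0,0,0,0,0]]])

```text
clock: 7.85
eef_pos: [0.5503, -0.1006, 0.1202]
tcp_rot: [-0.001, 0.62, 0.785, -0.0]
force: [2.1, -3.1, -3.5]
opening: 0.0197
finger_force: 48.9
```

```bash
python3 f.py .5503 -.1016 .1385
```

```text
7.85 [ 0.5503 -0.1006  0.1202] foot [ 0.5502 -0.1006  0.0447] [ 2.08 -3.06 -3.51] [-0.971 -0.489 -0.026] 0.01969795414222057 (array([-0.1 , -0.03, -1.83]), -0.0004, array([-0.0016, -0.    , -1.    ]))
```

Request:
arm_command(rows=[[[0,-0.2,0,0,0,0,0],[0,-0.4,0,0,0,0,0],[0,-0.4,0,0,0,0,0]]])

```text
clock: 8.15
eef_pos: [0.5508, -0.1026, 0.1203]
tcp_rot: [-0.002, 0.62, 0.785, 0.001]
force: [0.6, -0.8, 0.5]
opening: 0.02
finger_force: 49.0
```

```bash
python3 f.py .5503 -.1016 .1385
```

```text
8.15 [ 0.5508 -0.1026  0.1203] foot [ 0.5505 -0.1024  0.0448] [ 0.58 -0.85  0.53] [-0.    -0.022  0.006] 0.020046989001033813 (array([ 0.12, -0.03, -1.82]), 0.0, array([-0.003 ,  0.0037, -1.    ]))
```

Request:
arm_command(rows=[[[0,0.2,0,0,0,0,0],[0,0.2,0,0,0,0,0],[0,0.2,0,0,0,0,0]]])

```text
clock: 8.45
eef_pos: [0.5506, -0.1017, 0.1204]
tcp_rot: [-0.001, 0.62, 0.785, -0.0]
force: [0.4, -1.8, -0.6]
opening: 0.0199
finger_force: 49.1
```

```bash
python3 f.py .5503 -.1016 .1385
```

```text
8.45 [ 0.5506 -0.1017  0.1204] foot [ 0.5505 -0.1016  0.0449] [ 0.39 -1.76 -0.63] [-0.432 -0.014 -0.004] 0.01994883878932569 (array([ 0.02, -0.03, -1.81]), 0.0, array([-0.002 ,  0.0014, -1.    ]))
```

Hole 3 takes it: the foot is 15 mm below the plate top with only light force. Next is hole 2.

Request:
arm_command(rows=[[[0,-0.1,0,-0.5,0,0,0],[0,-0.1,0,-1.3,0,0,0],[0,-0.1,0,-2.3,0,0,0],[0,1.5,0,-2.3,0,0,0],[0,3.5,0,-2.3,0,0,0],[0,4.45,0,-2.3,0,0,0],[0,4.45,0,-2.3,0,0,0],[0,4.45,0,-2.3,0,0,0]]])

```text
clock: 9.25
eef_pos: [0.5406, -0.0589, 0.1438]
tcp_rot: [-0.001, 0.62, 0.785, -0.0]
force: [-0.9, 0.1, 0.3]
opening: 0.0198
finger_force: 49.2
```

Request:
arm_command(rows=[[[0,0,0,0,0,0,0],[0,0,0,0,0,0,0]]])

```text
clock: 9.45
eef_pos: [0.5405, -0.0596, 0.1435]
tcp_rot: [-0.001, 0.62, 0.784, -0.0]
force: [-0.4, -0.2, 0.0]
opening: 0.0204
finger_force: 49.1
```

```bash
python3 f.py .5399 -.0578 .1385; python3 - <<'E'
from bench import *;from h import *
s=read_state();T=tool(s)
C={n:read_camera(n) for n in('scene','side')}
pickle.dump((s,C),open('c3.pkl','wb'))
out=[]
P=T[:3,3]+T[:3,2]*.0755
for n in('scene','side'):
    c=C[n];u,v=proj(c,P).round().astype(int);print(n,proj(c,P),u,v,proj(c,[.5399,-.0578,.06]))
    out.append(cv2.resize(c['pixels'][v-30:v+30,u-20:u+20],None,fx=10,fy=10,interpolation=cv2.INTER_CUBIC))
cv2.imwrite('pics/z5.png',np.hstack(out))
E
```

```text
9.45 [ 0.5405 -0.0596  0.1435] foot [ 0.5403 -0.0595  0.068 ] [-0.4  -0.19  0.  ] [-0.049  0.016  0.006] 0.02037915410810378 (array([ 0.19, -0.01,  0.5 ]), -0.0018, array([-1.8e-03,  9.0e-04, -1.0e+00]))
scene [304.56244295 200.17017765] 305 200 [305.24983493 202.71217679]
side [321.84553497 229.49584642] 322 229 [321.22634998 232.10614446]
```

View pics/z5.png

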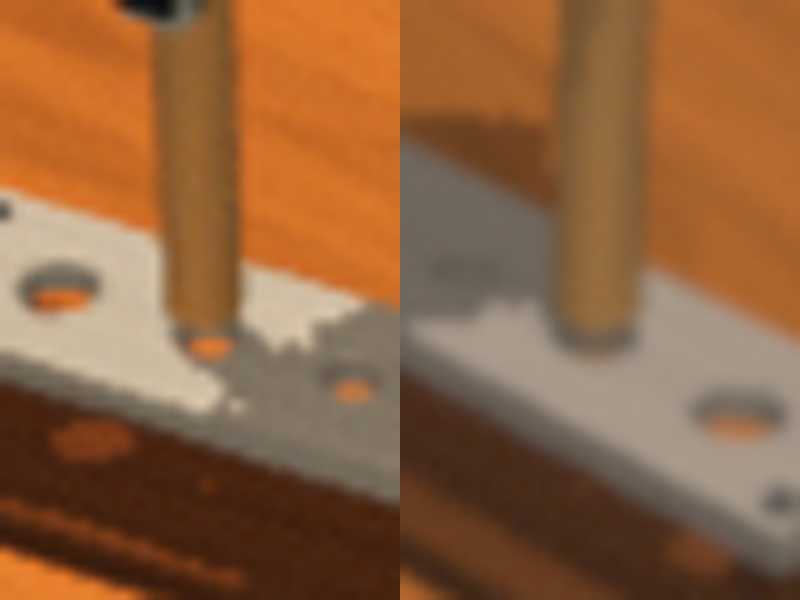

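Against holes 3 and 2, the rod is about 77 px wide, between hole 3 (≈82) and hole 2 (≈70). It should be the largest size. Foot at 201 versus hole at 208 in the scene crop means about 1.5 mm further along +x.

Request:
arm_command(rows=[[[0,0.15,0.03,0,0,0,0],[0,0.15,0.03,0.3,0,0,0],[0,0.15,0.03,0.5,0,0,0],[0,0.15,0.03,0.6,0,0,0],[0,0.15,0.03,0.6,0,0,0],[0,0.15,0.03,0.6,0,0,0]]])

```text
clock: 10.15
eef_pos: [0.5404, -0.0568, 0.1373]
tcp_rot: [-0.001, 0.62, 0.785, 0.0]
force: [0.4, -1.4, -0.4]
opening: 0.0196
finger_force: 49.2
```

```bash
python3 f.py .5400 -.0580 .1355
```

```text
10.15 [ 0.5404 -0.0568  0.1373] foot [ 0.5402 -0.0567  0.0618] [ 0.37 -1.41 -0.39] [ 0.005 -0.035  0.004] 0.019638718577314293 (array([-0.1 , -0.06,  0.18]), -0.0, array([-0.002 ,  0.0016, -1.    ]))
```

Request:
arm_command(rows=[[[0,-0.11,-0.02,0,0,0,0],[0,-0.11,-0.02,0,0,0,0],[0,-0.11,-0.02,0,0,0,0],[0,-0.11,-0.02,0,0,0,0]]])

```text
clock: 10.55
eef_pos: [0.5405, -0.0579, 0.1374]
tcp_rot: [-0.001, 0.62, 0.785, 0.0]
force: [-1.5, 0.3, -0.1]
opening: 0.0201
finger_force: 49.1
```

```bash
python3 f.py .5400 -.0580 .1355
```

```text
10.55 [ 0.5405 -0.0579  0.1374] foot [ 0.5403 -0.0578  0.0619] [-1.51  0.33 -0.11] [-0.015 -0.036  0.007] 0.020109286671286364 (array([ 0.  , -0.05,  0.19]), -0.0001, array([-0.0018,  0.0017, -1.    ]))
```

Request:
arm_command(rows=[[[0,0,0,0.1,0,0,0],[0,0,0,0.2,0,0,0],[0,0,0,0.3,0,0,0],[0,0,0,0.3,0,0,0]]])

```text
clock: 10.95
eef_pos: [0.5408, -0.0581, 0.1354]
tcp_rot: [-0.001, 0.62, 0.785, 0.0]
force: [-1.2, -0.6, 4.4]
opening: 0.02
finger_force: 50.0
```

```bash
python3 f.py .5400 -.0580 .1355
```

```text
10.95 [ 0.5408 -0.0581  0.1354] foot [ 0.5407 -0.058   0.0599] [-1.23 -0.58  4.42] [ 0.085  0.361 -0.039] 0.020033451705244697 (array([ 0.03, -0.07, -0.01]), -0.0001, array([-0.001 ,  0.0019, -1.    ]))
```

Contact is at plate-top height with 4.4 N. I'll search about under light pressure before judging.

Request:
arm_command(rows=[[[0,0.08,0,0,0,0,0],[0,0.08,-0.08,0,0,0,0],[0,0,-0.12,0,0,0,0],[0,-0.08,-0.12,0,0,0,0],[0,-0.12,-0.05,0,0,0,0],[0,-0.1,0.05,0,0,0,0],[0,0,0.08,0,0,0,0],[0,0.08,0.05,0,0,0,0]]])

```text
clock: 11.75
eef_pos: [0.5408, -0.0577, 0.1354]
tcp_rot: [-0.001, 0.62, 0.785, 0.0]
force: [-2.0, -0.7, 6.7]
opening: 0.0201
finger_force: 50.1
```

Request:
arm_command(rows=[[[0,-0.05,-0.08,0,0,0,0],[0,-0.08,-0.12,0,0,0,0],[0,-0.08,-0.12,0,0,0,0],[0,-0.08,-0.12,0,0,0,0]]])

```text
clock: 12.15
eef_pos: [0.5406, -0.0581, 0.1354]
tcp_rot: [-0.001, 0.62, 0.785, 0.001]
force: [-0.2, -0.8, 6.3]
opening: 0.0199
finger_force: 49.8
```

```bash
python3 f.py .5400 -.0580 .1355; python3 - <<'E'
from bench import *;from h import *
s=read_state();T=tool(s)
C={n:read_camera(n) for n in('scene','side')}
pickle.dump((s,C),open('c4.pkl','wb'))
out=[]
P=[.54,-.058,.065]
for n in('scene','side'):
    c=C[n];u,v=proj(c,P).round().astype(int);print(n,u,v,proj(c,[.54,-.058,.06]))
    out.append(cv2.resize(c['pixels'][v-30:v+30,u-20:u+20],None,fx=10,fy=10,interpolation=cv2.INTER_CUBIC))
cv2.imwrite('pics/z6.png',np.hstack(out))
E
```

```text
12.15 [ 0.5406 -0.0581  0.1354] foot [ 0.5406 -0.058   0.0599] [-0.25 -0.79  6.28] [0.145 0.161 0.018] 0.019918327422606106 (array([ 0.02, -0.06, -0.01]), 0.0001, array([ 2.0e-04,  1.9e-03, -1.0e+00]))
scene 305 201 [305.16852024 202.70071978]
side 321 230 [321.30875093 232.13338056]
```

View pics/z6.png

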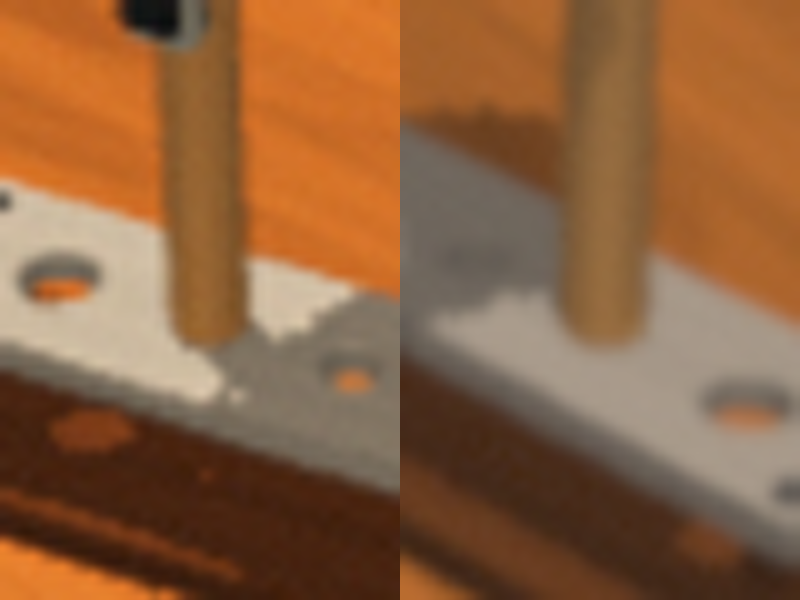

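Hole 2 stays covered by the foot (scene foot x≈207, hole 206; side 605 vs 608) and it didn't drop in. I'll lift a little, centre better, then push firmly.

Request:
arm_command(rows=[[[0,-0.02,-0.05,-0.3,0,0,0],[0,-0.02,-0.05,-0.3,0,0,0],[0,-0.02,-0.05,-0.3,0,0,0],[0,-0.02,-0.05,-0.3,0,0,0]]])

```text
clock: 12.65
eef_pos: [0.5389, -0.0583, 0.1369]
tcp_rot: [-0.002, 0.62, 0.785, -0.0]
force: [0.4, 0.4, -0.7]
opening: 0.0199
finger_force: 49.3
```

```bash
python3 f.py .5400 -.0580 .1355
```

```text
12.65 [ 0.5389 -0.0583  0.1369] foot [ 0.5387 -0.0582  0.0614] [ 0.35  0.35 -0.69] [-0.039  0.008  0.026] 0.019913157398702266 (array([0.  , 0.11, 0.14]), -0.0, array([-0.0029,  0.0017, -1.    ]))
```

Request:
arm_command(rows=[[[0,0.02,0.13,0,0,0,0],[0,0.02,0.13,0,0,0,0],[0,0.02,0.13,0,0,0,0],[0,0.02,0.13,0.15,0,0,0],[0,0.02,0.13,0.25,0,0,0],[0,0.02,0.13,0.25,0,0,0]]])

```text
clock: 13.25
eef_pos: [0.5407, -0.0581, 0.1354]
tcp_rot: [-0.001, 0.62, 0.785, 0.0]
force: [-1.0, -0.1, 3.1]
opening: 0.0202
finger_force: 49.8
```

```bash
python3 f.py .5400 -.0580 .1355
```

```text
13.25 [ 0.5407 -0.0581  0.1354] foot [ 0.5406 -0.058   0.0599] [-1.03 -0.05  3.13] [0.027 0.288 0.043] 0.02018092516500802 (array([ 0.03, -0.07, -0.01]), -0.0002, array([-0.0014,  0.0017, -1.    ]))
```

Request:
arm_command(rows=[[[0,0,-0.05,-0.05,0,0,0],[0,0,-0.05,0,0,0,0],[0,0,-0.05,0.1,0,0,0],[0,0,-0.05,0.15,0,0,0],[0,0,-0.05,0.15,0,0,0]]])

```text
clock: 13.75
eef_pos: [0.5407, -0.0585, 0.1353]
tcp_rot: [-0.001, 0.62, 0.785, 0.001]
force: [-0.7, -0.9, 10.2]
opening: 0.0196
finger_force: 50.5
```

```bash
python3 f.py .5400 -.0580 .1355
```

```text
13.75 [ 0.5407 -0.0585  0.1353] foot [ 0.5407 -0.0583  0.0598] [-0.69 -0.91 10.24] [ 0.071  0.748 -0.007] 0.019585568964380302 (array([ 0.06, -0.06, -0.02]), -0.0001, array([ 0.    ,  0.0019, -1.    ]))
```

Request:
arm_command(rows=[[[0,0,0,0.05,0,0,0],[0,0,0,0.1,0,0,0],[0,0,0,0.1,0,0,0],[0,0,0,0.1,0,0,0],[0,0,0,0.1,0,0,0],[0,0,0,0.1,0,0,0],[0,0,0,0.1,0,0,0],[0,0,0,0.1,0,0,0]]])

```text
clock: 14.55
eef_pos: [0.5409, -0.0587, 0.1352]
tcp_rot: [-0.0, 0.62, 0.785, 0.001]
force: [-3.3, -0.2, 15.1]
opening: 0.0204
finger_force: 51.1
```

Request:
arm_command(rows=[[[0,0,0,0,0,0,0],[0,0,0,0,0,0,0],[0,0,0,0,0,0,0],[0,0,0,0,0,0,0],[0,0,0,0,0,0,0],[0,0,0,0,0,0,0]]])

```text
clock: 15.15
eef_pos: [0.541, -0.0587, 0.1352]
tcp_rot: [-0.0, 0.62, 0.785, 0.001]
force: [-3.5, 0.2, 15.1]
opening: 0.0202
finger_force: 51.1
```

```bash
python3 f.py .5400 -.0580 .1355
```

```text
15.15 [ 0.541  -0.0587  0.1352] foot [ 0.541  -0.0586  0.0597] [-3.55  0.19 15.1 ] [0.138 1.068 0.021] 0.020230499366890378 (array([ 0.09, -0.08, -0.03]), -0.0003, array([ 8.0e-04,  1.9e-03, -1.0e+00]))
```

Hole 2 refuses it at 15 N steady. My estimates of the centring disagree by about 1 mm, though, so I'll re-reference in hole 3 by feel and repeat the push properly centred.

Request:
arm_command(rows=[[[0,0,0,-0.5,0,0,0],[0,0,0,-1.1,0,0,0],[0,-1.5,0,-1.1,0,0,0],[0,-3.5,0,-1.1,0,0,0],[0,-4.4,0,-1.1,0,0,0],[0,-4.4,0,-1.1,0,0,0],[0,-4.4,0,-1.1,0,0,0],[0,-4.4,0,-1.1,0,0,0]]])

```text
clock: 15.95
eef_pos: [0.5502, -0.0994, 0.143]
tcp_rot: [-0.002, 0.619, 0.785, 0.0]
force: [0.5, 0.8, -0.5]
opening: 0.0199
finger_force: 49.2
```

```bash
python3 f.py .5506 -.1019 .1355
```

```text
15.95 [ 0.5502 -0.0994  0.143 ] foot [ 0.55   -0.0991  0.0675] [ 0.51  0.77 -0.54] [0.024 0.029 0.001] 0.01992565319690936 (array([-0.26, -0.02,  0.75]), 0.0016, array([-0.0026,  0.0028, -1.    ]))
```

Request:
arm_command(rows=[[[0,-0.2,0.02,0,0,0,0],[0,-0.2,0.02,0.3,0,0,0],[0,-0.2,0.02,0.5,0,0,0],[0,-0.2,0.02,0.5,0,0,0],[0,-0.2,0.02,0.5,0,0,0],[0,-0.2,0.02,0.5,0,0,0]]])

```text
clock: 16.55
eef_pos: [0.551, -0.1027, 0.1383]
tcp_rot: [-0.001, 0.62, 0.785, 0.0]
force: [-0.1, 0.4, 0.1]
opening: 0.0201
finger_force: 49.2
```

```bash
python3 f.py .5506 -.1019 .1355
```

```text
16.55 [ 0.551  -0.1027  0.1383] foot [ 0.5508 -0.1026  0.0628] [-0.07  0.45  0.11] [-0.026 -0.016  0.018] 0.02012585793394237 (array([ 0.09, -0.02,  0.28]), 0.0, array([-0.0018,  0.0016, -1.    ]))
```

Request:
arm_command(rows=[[[0,0.06,-0.02,0,0,0,0],[0,0.06,-0.02,0,0,0,0],[0,0.06,-0.02,0.2,0,0,0],[0,0.06,-0.02,0.4,0,0,0],[0,0.06,-0.02,0.6,0,0,0],[0,0.06,-0.02,0.6,0,0,0]]])

```text
clock: 17.15
eef_pos: [0.5507, -0.1023, 0.132]
tcp_rot: [-0.001, 0.62, 0.785, -0.0]
force: [-0.0, -0.6, -0.8]
opening: 0.0203
finger_force: 49.2
```

```bash
python3 f.py .5506 -.1019 .1355
```

```text
17.15 [ 0.5507 -0.1023  0.132 ] foot [ 0.5505 -0.1022  0.0565] [-0.04 -0.58 -0.77] [-0.089 -0.168 -0.021] 0.020312961243379914 (array([ 0.04, -0.  , -0.35]), -0.0001, array([-0.0018,  0.0014, -1.    ]))
```

Hole 3 takes it again. Its force-neutral centre in TCP terms is about (0.551, −0.1026), which puts hole 2's centre at (0.5406, −0.0588). The 15 N push was made at (0.5409, −0.0587), so it was well centred and stands. Now I'll lower it through.

Request:
arm_command(rows=[[[0,-0.03,0.03,0.3,0,0,0],[0,-0.03,0.03,0.8,0,0,0],[0,-0.03,0.03,1.4,0,0,0],[0,-0.03,0.03,2,0,0,0],[0,-0.03,0.03,2,0,0,0]]])

```text
clock: 17.65
eef_pos: [0.5506, -0.1023, 0.1112]
tcp_rot: [-0.002, 0.62, 0.785, -0.0]
force: [0.3, -0.4, -1.2]
opening: 0.0202
finger_force: 49.2
```

```bash
python3 f.py .5510 -.1026 .0895
```

```text
17.65 [ 0.5506 -0.1023  0.1112] foot [ 0.5503 -0.1021  0.0357] [ 0.3  -0.39 -1.2 ] [-0.102 -0.167  0.001] 0.020217424283099448 (array([-0.05,  0.04,  2.17]), -0.0, array([-0.003 ,  0.0015, -1.    ]))
```

Request:
arm_command(rows=[[[0,-0.03,0.03,0.6,0,0,0],[0,-0.03,0.03,1.2,0,0,0],[0,-0.03,0.03,1.7,0,0,0],[0,-0.03,0.03,1.9,0,0,0],[0,-0.03,0.03,1.9,0,0,0]]])

```text
clock: 18.15
eef_pos: [0.5509, -0.1024, 0.0928]
tcp_rot: [-0.002, 0.62, 0.785, -0.0]
force: [-0.0, 0.6, 0.4]
opening: 0.0201
finger_force: 49.2
```

Request:
arm_command(rows=[[[0,0,0,0.1,0,0,0],[0,0,0,0.2,0,0,0],[0,0,0,0.2,0,0,0]]])

```text
clock: 18.45
eef_pos: [0.5513, -0.1025, 0.0913]
tcp_rot: [-0.001, 0.62, 0.785, 0.0]
force: [-0.3, 1.5, -1.2]
opening: 0.0196
finger_force: 49.2
```

```bash
python3 f.py .5510 -.1026 .0895
```

```text
18.45 [ 0.5513 -0.1025  0.0913] foot [ 0.5511 -0.1024  0.0158] [-0.34  1.49 -1.24] [-0.021  0.052  0.021] 0.019607269741326153 (array([-0.  , -0.03,  0.18]), -0.0, array([-0.0017,  0.0017, -1.    ]))
```

Request:
arm_command(rows=[[[0,0,-0.02,0.1,0,0,0],[0,0,-0.02,0.2,0,0,0],[0,0,-0.02,0.2,0,0,0]]])

```text
clock: 18.75
eef_pos: [0.5512, -0.1027, 0.0895]
tcp_rot: [-0.001, 0.62, 0.785, 0.0]
force: [-0.3, -0.2, 1.5]
opening: 0.0198
finger_force: 49.6
```

Request:
arm_command(rows=[[[0,0,0,0.08,0,0,0],[0,0,0,0.08,0,0,0],[0,0,0,0.08,0,0,0]]])

```text
clock: 19.05
eef_pos: [0.5513, -0.1027, 0.0895]
tcp_rot: [-0.001, 0.62, 0.785, 0.0]
force: [-1.8, 1.0, 5.2]
opening: 0.0202
finger_force: 50.0
```

```bash
python3 f.py .5510 -.1026 .0895
```

```text
19.05 [ 0.5513 -0.1027  0.0895] foot [ 0.5512 -0.1026  0.014 ] [-1.8   0.97  5.22] [ 0.098  0.452 -0.001] 0.0201703895839375 (array([ 0.02, -0.03, -0.  ]), -0.0001, array([-0.0011,  0.0018, -1.    ]))
```

The foot is seated on the base (foot z 0.0140, 5 N). Releasing.

Request:
arm_command(rows=[[[0,0,0,-0.08,0,0,0],[25,0,0,-0.08,0,0,0],[30,0,0,-0.08,0,0,0],[40,0,0,-0.08,0,0,0],[60,0,0,-0.08,0,0,0],[60,0,0,-0.08,0,0,0],[60,0,0,-0.08,0,0,0]]], grip_force=20)

```text
clock: 19.75
eef_pos: [0.551, -0.1026, 0.0892]
tcp_rot: [-0.001, 0.62, 0.785, 0.0]
force: [-0.4, -1.1, 0.1]
opening: 0.051
finger_force: 0.0
```

Request:
arm_command(rows=[[[60,0,0,-1,0,0,0],[60,0,0,-3,0,0,0],[60,0,0,-6,0,0,0],[60,0,0,-10,0,0,0],[60,0,0,-14,0,0,0],[60,0,0,-14,0,0,0],[60,0,0,-14,0,0,0]]])

```text
clock: 20.45
eef_pos: [0.552, -0.1033, 0.231]
tcp_rot: [0.0, 0.62, 0.785, 0.001]
force: [-0.3, -1.2, -0.1]
opening: 0.0513
finger_force: 0.0
```

```bash
python3 f.py .5510 -.1026 .0895;python3 - <<'E'
from bench import *;from h import *
C={n:read_camera(n) for n in('scene','side')}
out=[]
for n in('scene','side'):
    c=C[n];u,v=proj(c,[.551,-.1026,.08]).round().astype(int)
    out.append(cv2.resize(c['pixels'][v-60:v+60,u-40:u+40],None,fx=5,fy=5,interpolation=cv2.INTER_CUBIC))
    print(n,[((proj(c,[.551,-.1026,z])-[u-40,v-60])*5).round() for z in(.144,.06)])
cv2.imwrite('pics/z7.png',np.hstack(out))
E
```

```text
20.45 [ 0.552  -0.1033  0.231 ] foot [ 0.5521 -0.1032  0.1555] [-0.29 -1.2  -0.15] [ 0.011  0.039 -0.027] 0.05131130946177073 (array([ 0.08, -0.1 , 14.15]), -0.0002, array([ 0.0014,  0.0014, -1.    ]))
scene [array([192., 202.]), array([200., 331.])]
side [array([206., 179.]), array([200., 339.])]
```

View pics/z7.png

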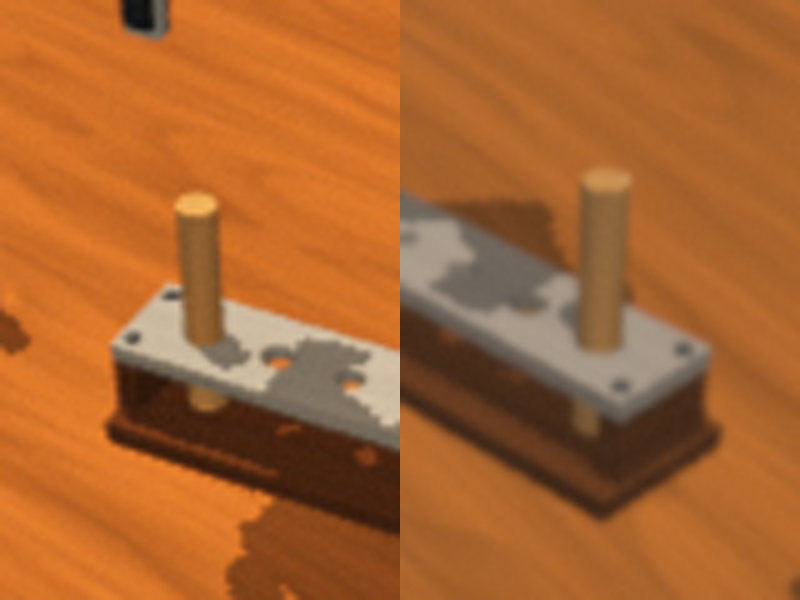

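The dowel stands upright in hole 3 (top at scene (196,205) and side (606,180), as predicted), with its foot visible on the base below the plate and the gripper clear.

```bash
python3 -c "
from bench import *
print(job_done())"
```

```text
the job is handed in; nothing more can be done
None
```

The dowel's size is the 22 mm hole (the largest): it passed that hole twice, the 19 mm hole refused it under a steady 15 N push centred to within about half a millimetre, and it now stands in the 22 mm hole with its foot on the base; the job is handed in.

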